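# Pack the keyed bearing drifts and close the case

## Task

Take the clear lid off the grey case and lay it aside, then put the bearing drifts that are out on the cart away: set each upright in the socket of its own size and turn it under light pressure until its key drops into the notch and it is fully home, flush with the socket's rim. When all of them are home, put the lid back so that it sits down level on the case's rim all round, and let go. Leave the other things on the cart where they are.

Things in the scene. Friction and masses are not known exactly. Their poses are not given: they have to be found in the camera images.
- drift_a: smallest bearing drift, steel, loose, upright, may be absent: round body 28 mm wide, 18 high; one key 8 mm wide juts 6 mm from its side along +x, on the upper 10 mm only (lowest 8 mm plain round pilot, bevelled foot). On top a hexagon to grip, 22 mm across flats, 22 high (40 in all); flats face x and every 60 deg from it. 0.11 to 0.37 kg. Origin: centre of underside, z up.
- socket_a: aluminium socket of the smallest drift, fixed in the case, one of four in a square, 76 mm apart, in any order: well 31 mm wide, 18 deep, wall 8 mm, one notch 10 mm wide through the wall along +x. Origin: centre of underside; well floor 4 mm, rim 22 mm above it. A drift not lined up stands 10 mm proud, key on rim; lined up it drops flush (its origin 4 mm above this).
- drift_b: second smallest bearing drift, steel, loose, upright, may be absent: round body 36 mm wide, 18 high; one key 8 mm wide juts 6 mm from its side along +x, on the upper 10 mm only (lowest 8 mm plain round pilot, bevelled foot). On top a hexagon to grip, 22 mm across flats, 22 high (40 in all); flats face x and every 60 deg from it. 0.11 to 0.37 kg. Origin: centre of underside, z up.
- socket_b: aluminium socket of the second smallest drift, fixed in the case, one of four in a square, 76 mm apart, in any order: well 39 mm wide, 18 deep, wall 8 mm, one notch 10 mm wide through the wall along +x. Origin: centre of underside; well floor 4 mm, rim 22 mm above it. A drift not lined up stands 10 mm proud, key on rim; lined up it drops flush (its origin 4 mm above this).
- drift_c: second largest bearing drift, steel, loose, upright, may be absent: round body 44 mm wide, 18 high; one key 8 mm wide juts 6 mm from its side along +x, on the upper 10 mm only (lowest 8 mm plain round pilot, bevelled foot). On top a hexagon to grip, 22 mm across flats, 22 high (40 in all); flats face x and every 60 deg from it. 0.11 to 0.37 kg. Origin: centre of underside, z up.
- socket_c: aluminium socket of the second largest drift, fixed in the case, one of four in a square, 76 mm apart, in any order: well 47 mm wide, 18 deep, wall 8 mm, one notch 10 mm wide through the wall along +x. Origin: centre of underside; well floor 4 mm, rim 22 mm above it. A drift not lined up stands 10 mm proud, key on rim; lined up it drops flush (its origin 4 mm above this).
- drift_d: largest bearing drift, steel, loose, upright, may be absent: round body 52 mm wide, 18 high; one key 8 mm wide juts 6 mm from its side along +x, on the upper 10 mm only (lowest 8 mm plain round pilot, bevelled foot). On top a hexagon to grip, 22 mm across flats, 22 high (40 in all); flats face x and every 60 deg from it. 0.11 to 0.37 kg. Origin: centre of underside, z up.
- socket_d: aluminium socket of the largest drift, fixed in the case, one of four in a square, 76 mm apart, in any order: well 55 mm wide, 18 deep, wall 8 mm, one notch 10 mm wide through the wall along +x. Origin: centre of underside; well floor 4 mm, rim 22 mm above it. A drift not lined up stands 10 mm proud, key on rim; lined up it drops flush (its origin 4 mm above this).
- case: grey open-topped steel case, fixed, 168 by 168 mm (x, y) by 53 high, walls 4 mm, floor 5 mm; the four sockets stand in it two by two. Origin: centre of underside, rim 53 mm above it. A drift fully home ends 4 mm below the rim; one standing proud holds the lid up. At the start the lid is on it.
- lid: loose clear plastic lid, on the case at the start, 0.2 to 0.33 kg: plate 168 by 168 by 4 mm; black grip block in its middle, 70 mm along x, 16 wide along y, 4 to 30 mm above the origin. Lips 8 mm deep below fit inside the case walls with 3 mm play, any quarter turn. Origin: centre of the plate's underside, which rests on the rim.
- mat: flat black rubber mat, fixed, 200 by 200 mm, 3 mm thick, bare: room to lay the lid down (lid origin then 11 mm up). Origin: centre of underside.
- lube: closed white press-button lube applicator, 38 mm in diameter, 94 mm high, standing; a loose bystander. Origin: underside.
- hexset: blue folding hex key set, 95 by 34 by 22 mm; a loose bystander. Origin: underside.
- brush: black plastic sprocket brush, about 180 mm long, 22 mm high; a loose bystander. Origin: underside.
- bbtool: flat steel bottom bracket tool, about 210 mm long, 14 mm high; a loose bystander. Origin: underside.
- tin: round grease tin, 44 mm in diameter, 45 mm high; a loose bystander. Origin: underside.
- dish: white ceramic dish of bolts, 90 mm across, 30 mm high, fixed bystander. Origin: centre of underside.
Not all that is in view belongs to the job. What is shaped like the drift_c but purple, red or yellow is not meant.

How it is judged:
By the outcome, as a careful person would: the job done as asked, in the order asked, and still so for the second after the job is handed in, with the robot touching nothing.
Of drift_a, drift_b, drift_c, drift_d only 3 to 4 are there at a start; the rules pass over those that are not, and their reading is None.
At some moment in a run one of lid may be knocked a few centimetres aside while the robot is not near it.
It also fails if it takes over 210 s, if anything falls off the work surface, if the arm or the gripper's body presses on something with over 40 N, if the wrist force passes 120 N, or if a joint passes its speed limit or range.

## Robot

A 7-joint arm with a two-finger parallel gripper is mounted at the origin on the work surface. World frame = base frame: x ahead of the robot, y to its left, z up, the work surface at z = 0. Lengths are in m, angles in rad, forces in N, time in s.
With the tool pointing down it reaches from about 0.35 to 0.9 m from the base axis. Payload 19.9 kg.
Tool frame: the origin (TCP) lies midway between the tips of the shut fingers; the grasp point (between the pads) lies grasp_offset behind it (grasp_offset is the distance from the TCP to the grasp point, in m); z points along the fingers, y is the line along which they close (so a half turn about z gives the same grasp; the last joint's range is limited). The gripper opens to 94 mm and grips with 3 to 60 N. Pads are 16 mm wide; open, the fingers measure 119 mm over their backs; the gripper's body (75 mm by 177 mm) begins 78 mm behind the grasp point.
Start: joints at [-1.313, 0.417, -0.01, 1.614, 0.005, 1.111, -0.053], TCP at [0.184, 0.597, 0.205] pointing down, gripper open.
Joint ranges: [-2.81, 2.81], [-0.39, 2.02], [-1.27, 1.25], [0.06, 2.57], [-1.19, 4.33], [0.19, 2], [-2.82, 2.82]. Speed limits (rad/s): [1.89, 1.89, 2.39, 2.39, 3.01, 3.01, 3.01].

## Interface

Orientations are given as a unit quaternion [x, y, z, w].
In Python, from workcell import move_to, move_l, movej, open_gripper, close_gripper, hold, solve_ik, snapshot, calibration, IKError, finish_job, get_clock, get_joint_positions, get_joint_vel, get_effort, get_tool_pos, get_ee_rot, get_force, get_wrist_torque, get_width, get_gripper_force, grasp_offset gives the robot as it stands. The module is installed in compiled form; this text tells all that it offers. Calls block until the motion is done:
- move_to(position, orientation): joint-space move of the TCP to a pose.
- move_l(position, orientation=None, rate=0.15, force_limit=None): straight line of the TCP; orientation=None keeps the orientation; rate is the mean speed in m/s. With force_limit (N) it stops when the force on the tool has changed by that much, and returns True; else False.
- movej(angles): joint-space move.
- open_gripper() and close_gripper(f_grip=None): open the fingers fully, or close them until they stop; f_grip is the grip in N (None keeps the last).
- hold(seconds).
- solve_ik(position, orientation): joint angles nearest the present ones, or None.
- snapshot(name): name is "scene" or "top"; returns the picture (384x512x3 uint8, red, green, blue); there is no depth.
- calibration(name): a dict with "fx", "fy", "cx", "cy" (pixels), "extrinsics" (4x4, takes a point from camera to world coordinates). Camera axes: x right, y down, z forward; pixel columns grow to the right and rows downward; lengths in m; the calibration is good to about 2 mm. A picture is of the moment at which its call begins. calibration takes no time and is no camera call.
A pose or a line that the arm cannot do raises IKError and nothing moves.
- finish_job(): hands the job in; it is judged then, once.
Readings, each from a call of its own:
- get_clock(): time.
- get_joint_positions(): joint angles.
- get_joint_vel(): joint speeds.
- get_effort(): joint torques, N m.
- get_tool_pos(): TCP position.
- get_ee_rot(): TCP orientation.
- get_force(): force on the tool from outside, world axes, zero at the start.
- get_wrist_torque(): the same for the moment, N m.
- get_width(): opening from 0.0 (shut) to 1.0 (fully open).
- get_gripper_force(): force on a finger pad.
Only numpy, scipy, OpenCV 4.12 (cv2) and the standard library are available. Lean on these libraries where they do the work, as an engineer would, in place of code of your own. Each camera call takes 0.05 s, during which the arm holds its last target. There are 200 camera calls.

## Working session

There is one attempt and no reset: what is moved stays moved. The work goes in short steps, each a Python script; the robot and the scene stay as the last script left them, time stands still between calls to the robot, and variables do not carry over. Pictures are saved under pics/ and viewed, at most 14 in all, crops included, and the job is handed in when it is done.

```bash
mkdir -p pics; python3 - <<'E'
from workcell import *
import cv2
for n in("scene","top"):
    c=calibration(n);print(n,c["fx"],c["cx"],c["cy"],c["extrinsics"].round(3) if hasattr(c["extrinsics"],'round') else c["extrinsics"])
    im=snapshot(n);cv2.imwrite(f"pics/{n}0.png",cv2.resize(im[:,:,::-1],(800,600),interpolation=cv2.INTER_CUBIC))
print(get_clock(),get_tool_pos(),get_ee_rot(),grasp_offset if not callable(grasp_offset) else grasp_offset(),get_width())
E
```

```text
scene 482.440235135094 258.53114575586955 196.45521171832692 [[ 0.372  0.669 -0.643  1.259]
 [ 0.928 -0.274  0.252 -0.267]
 [-0.008 -0.691 -0.723  0.829]
 [ 0.     0.     0.     1.   ]]
top 396.0816383864426 255.83358850295755 189.97667094241342 [[-0.021 -0.998  0.055  0.508]
 [-1.     0.02  -0.008 -0.003]
 [ 0.007 -0.055 -0.998  1.191]
 [ 0.     0.     0.     1.   ]]
0.1 [0.18389781 0.59699087 0.20489611] [ 1.48840283e-01  9.88861102e-01 -5.38653730e-04 -3.59685495e-05] 0.0188 0.999892968720234
```

View pics/scene0.png

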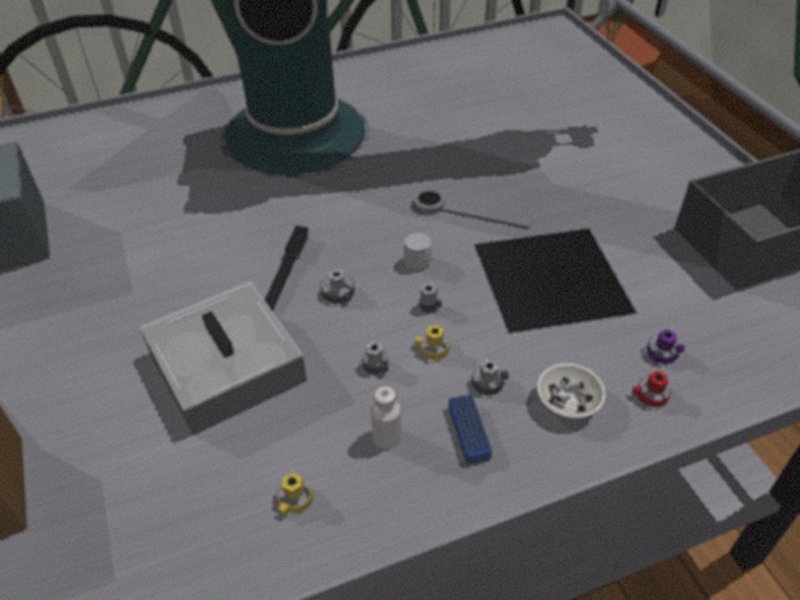

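View pics/top0.png

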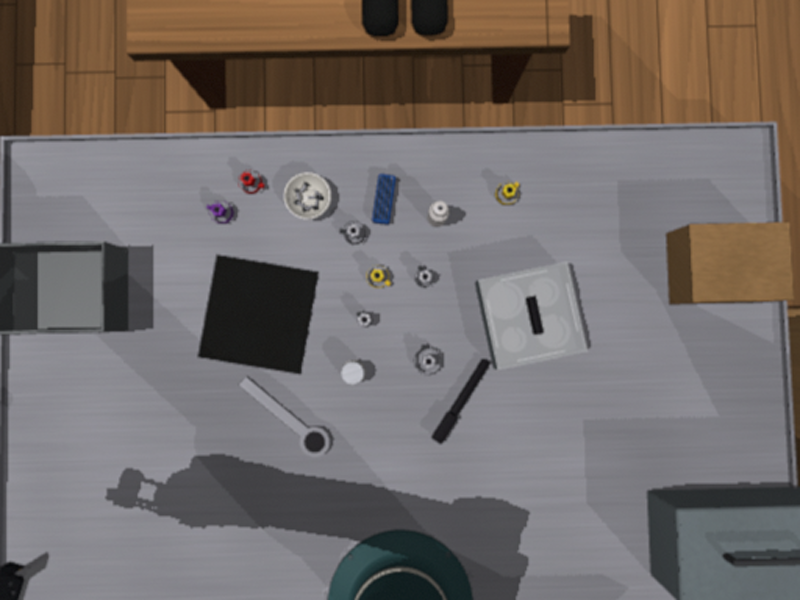

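Four grey drift candidates in the top picture: (354,232), (426,275), (364,319) and (429,359). The purple one, the red one and the two yellow ones are decoys. Next I'll make an enlarged mosaic of both views to confirm sizes and keys.

```bash
cat > h.py <<'E'
from workcell import *
import numpy as np, cv2
from scipy.spatial.transform import Rotation as R
def avg(n,k=6): return np.mean([snapshot(n).astype(np.float32) for _ in range(k)],0)
def ray(n,u,v,z):
    c=calibration(n);E=np.array(c["extrinsics"]);d=E[:3,:3]@[(u-c["cx"])/c["fx"],(v-c["cy"])/c["fy"],1];o=E[:3,3]
    return o+d*(z-o[2])/d[2]
def proj(n,p):
    c=calibration(n);E=np.array(c["extrinsics"]);q=E[:3,:3].T@(np.asarray(p)-E[:3,3])
    return np.array([c["fx"]*q[0]/q[2]+c["cx"],c["fy"]*q[1]/q[2]+c["cy"]])
def rectify(n,img,c,z,half,px):
    """orthographic patch of plane z about c; +x up, +y left, like the top camera"""
    cor=[(half,half),(half,-half),(-half,-half),(-half,half)]
    src=np.float32([proj(n,[c[0]+a,c[1]+b,z]) for a,b in cor])
    H=cv2.getPerspectiveTransform(src,np.float32([[0,0],[px,0],[px,px],[0,px]]))
    return cv2.warpPerspective(img,H,(px,px),flags=cv2.INTER_CUBIC)
def quat(yaw):  # tool down; closing line (tool y) at angle yaw+90deg ; tool x at yaw
    return (R.from_euler('z',yaw)*R.from_euler('x',np.pi)).as_quat()
E
python3 - <<'E'
from h import *
t=avg("top");s=avg("scene");np.save("t.npy",t);np.save("s.npy",s)
rows=[[],[]]
for (u,v) in [(364,319),(426,275),(354,232),(429,359)]:
    p=ray("top",u*.64,v*.64,.04);print(p.round(4))
    for r,(n,im) in enumerate((("top",t),("scene",s))):
        q=rectify(n,im,p,.018,.04,200);cv2.putText(q,f"{u},{v}",(2,14),0,.45,(255,255,0));rows[r].append(q)
m=np.vstack([np.hstack(r) for r in rows]);cv2.imwrite("pics/m1.png",np.clip(m*1.5,0,255)[:,:,::-1])
p=ray("top",533*.64,315*.64,.057);print("lid",p)
q=rectify("top",t,p,.026,.12,560);cv2.imwrite("pics/case1.png",np.clip(q,0,255)[:,:,::-1])
E
```

```text
[0.5319 0.0549 0.04  ]
[ 0.6116 -0.0622  0.04  ]
[0.6951 0.0708 0.04  ]
[ 0.4553 -0.0642  0.04  ]
lid [ 0.53241528 -0.25603408  0.057     ][ WARN:0@5.861] global loadsave.cpp:1063 imwrite_ Unsupported depth image for selected encoder is fallbacked to CV_8U.
```

View pics/m1.png

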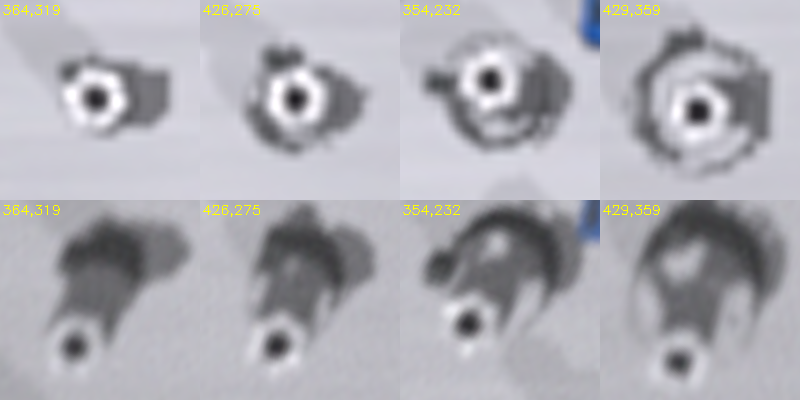

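View pics/case1.png

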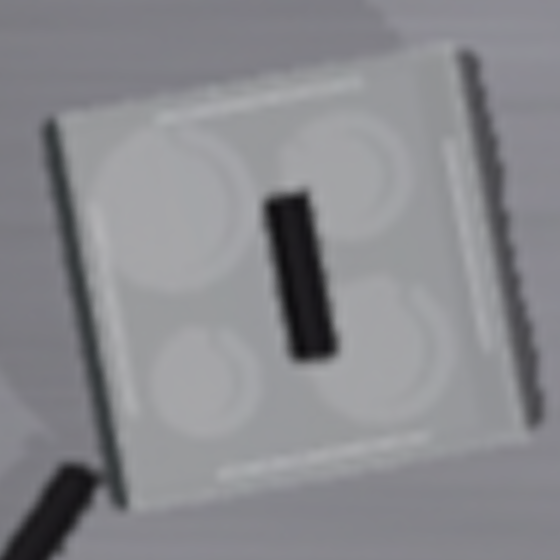

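Sizes grow in the order (364,319)=a, (426,275)=b, (354,232)=c, (429,359)=d. The key of a points up-left, b up, c left and d up. The case shows four sockets under the lid, and its handle runs nearly along x. The lid comes off first.

```bash
cat >> h.py <<'E'
def darkrect(img,c,z,half,thr,rank=0):
    """world centre, long-axis angle, sizes of the dark rectangle nearest patch centre (top view)"""
    P=600;q=rectify("top",img,c,z,half,P)
    m=(q.max(2)<thr).astype(np.uint8)
    cs=[k for k in cv2.findContours(m,0,2)[0] if cv2.contourArea(k)>600]
    k=min(cs,key=lambda k:np.hypot(*(np.array(cv2.minAreaRect(k)[0])-P/2)))
    b=cv2.boxPoints(cv2.minAreaRect(k));s=2*half/P
    w=np.stack([c[0]+half-b[:,1]*s,c[1]+half-b[:,0]*s],1)
    e=w[1]-w[0],w[2]-w[1];L=[np.linalg.norm(i) for i in e];j=int(np.argmax(L))
    return w.mean(0),np.arctan2(e[j][1],e[j][0]),sorted(L)
def near(a,ref,per): return ref+(a-ref+per/2)%per-per/2
def bestyaw(xy,z,yaws):
    """yaw whose IK keeps joint 7 nearest mid range"""
    o=[]
    for y in yaws:
        s=solve_ik([*xy,z],quat(y))
        if s is not None:o.append((abs(s[6]),y))
    return min(o)[1]
def go(xy,z,yaw): move_to([*xy,z],quat(yaw))
E
python3 - <<'E'
from h import *
import json
t=np.load("t.npy")
lc,la,ls=darkrect(t,[.532,-.256],.083,.08,50)
m0=ray("top",258*.64,314*.64,.003)
mc,ma,ms=darkrect(t,m0,.003,.15,50)
print(lc,np.degrees(la),ls,mc,np.degrees(ma),ms)
y=bestyaw(lc,.2,[la,la+np.pi]); ym=bestyaw(mc,.2,[near(ma,y,np.pi/2),near(ma,y,np.pi/2)+np.pi])
print(np.degrees([y,ym]), solve_ik([*lc,.2],quat(y)))
json.dump(dict(lc=list(lc),ly=y,mc=list(mc),my=ym),open("lid.json","w"))
E
```

```text
[ 0.5324669 -0.2517791] -169.38036 [np.float32(0.016282912), np.float32(0.06511523)] [0.54721391 0.2593388 ] -100.79786994867317 [np.float64(0.19710695141129214), np.float64(0.1973854202667793)]
[ 10.61963276 169.20213005] [-0.28861742  0.49945981  0.91957531  1.7349959  -0.43555166  1.12640366
 -0.62077475]Traceback (most recent call last):
  File "<stdin>", line 10, in <module>
    for chunk in iterable:
                 ^^^^^^^^
    yield from _iterencode_dict(o, _current_indent_level)
    yield from chunks
    yield from chunks
    o = _default(o)
    raise TypeError(f'Object of type {o.__class__.__name__} '
                    f'is not JSON serializable')
TypeError: Object of type float32 is not JSON serializable
```

```bash
python3 - <<'E'
from h import *
import json
lc=[.5325,-.2518];ly=np.radians(10.62);mc=[.5472,.2593];my=np.radians(-10.8)
json.dump(dict(lc=lc,ly=ly,mc=mc,my=my),open("lid.json","w"))
go(lc,.20,ly);print(get_clock(),get_joint_positions().round(2) if hasattr(get_joint_positions(),'round') else get_joint_positions())
move_l([*lc,.061],rate=.08,force_limit=15)
print(get_tool_pos(),get_force());close_gripper(30);print(get_width(),get_gripper_force())
move_l([*lc,.24],rate=.1);print(get_width(),get_force())
move_l([*mc,.24],quat(my),rate=.2)
r=move_l([*mc,.0225],rate=.1,force_limit=8);print(r,get_tool_pos())
open_gripper();move_l([*mc,.2],rate=.2);print(get_clock())
go([.3,.45],.25,my)
t=avg("top");s=avg("scene");np.save("t2.npy",t);np.save("s2.npy",s)
q=rectify("top",t,[.5325,-.2518],.027,.1,400);r=rectify("scene",s,[.5325,-.2518],.027,.1,400)
cv2.imwrite("pics/case2.png",np.clip(np.hstack([q,r])*1.3,0,255)[:,:,::-1].astype(np.uint8))
cv2.imwrite("pics/top2.png",t[:,:,::-1].astype(np.uint8))
E
```

```text
3.9083 [-0.29  0.5   0.92  1.73 -0.44  1.13 -0.62]
[ 0.53269564 -0.25184622  0.06134436] [ 0.08142733 -0.78120458 -1.08504542]
0.16766040990837325 29.999880194664
0.17294651378034037 [ 0.40085246 -0.43385501 -2.04086746]
False [0.54734802 0.25940068 0.02281346]
16.25
```

View pics/case2.png

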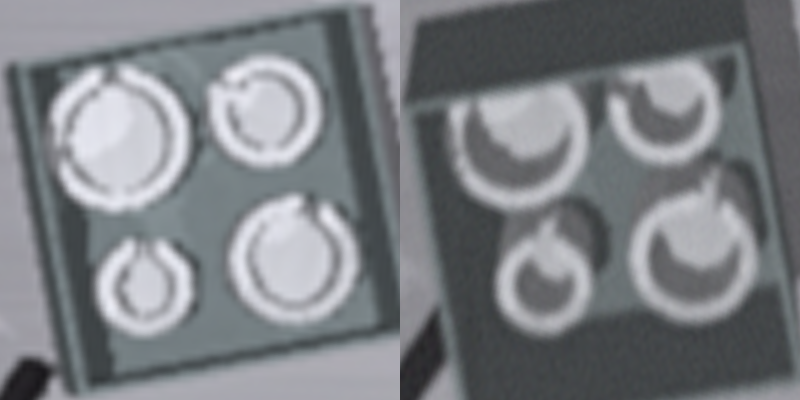

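View pics/top2.png

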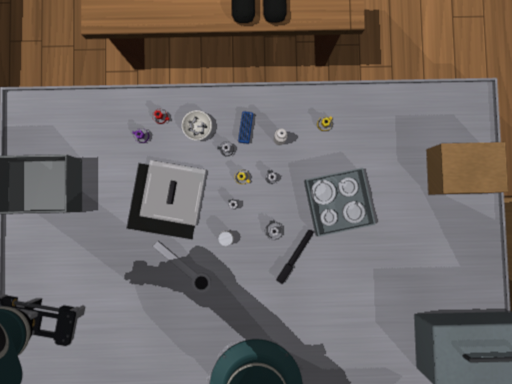

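Case: rings d (121,138), b (266,110), a (145,287), c (294,258), with notches d up-left, b left, a up, c up-right. The lid sits about 2 cm off-centre on the mat, so it seems to have been knocked; I'll remeasure it later. Next I compute socket poses, notches, hex centres and keys.

```bash
python3 - <<'E'
from h import *
import json
t=np.load("t2.npy");s=np.load("s2.npy");C=[.5325,-.2518]
def polar(n,img,c,z,r,k=360):
    out=[]
    for a in np.radians(np.arange(k)):
        u=proj(n,[c[0]+r*np.cos(a),c[1]+r*np.sin(a),z]);out.append(u)
    u=np.float32(out);return cv2.remap(img,u[None,:,0],u[None,:,1],cv2.INTER_CUBIC).mean(2)[0]
g={'d':(121,138),'b':(266,110),'a':(145,287),'c':(294,258)};rad={'a':.0155,'b':.0195,'c':.0235,'d':.0275}
W={}
for n,img in (("top",t),):
    q=rectify(n,img,C,.027,.1,400).mean(2)
    for k,(u,v) in g.items():
        m=((q>140)&(np.hypot(*(np.mgrid[:400,:400]-np.array([v,u])[:,None,None]))<rad[k]*2000+26)).astype(np.uint8)
        m=cv2.morphologyEx(m,2,np.ones((3,3)))
        cc=max(cv2.findContours(m,0,2)[0],key=cv2.contourArea)
        (x,y),r=cv2.minEnclosingCircle(cv2.convexHull(cc))
        W[k]=np.array([C[0]+.1-y*.0005,C[1]+.1-x*.0005]);print(n,k,W[k].round(4),"r",r*.5,"nom",rad[k]*1000+8)
# fit 76 mm square
sq={'d':(38,38),'b':(38,-38),'a':(-38,38),'c':(-38,-38)}
A=np.array([sq[k] for k in 'abcd'])/1000.;B=np.array([W[k] for k in 'abcd'])
cb=B.mean(0);th=np.arctan2((A[:,0]*(B-cb)[:,1]-A[:,1]*(B-cb)[:,0]).sum(),(A*(B-cb)).sum())
Rm=np.array([[np.cos(th),-np.sin(th)],[np.sin(th),np.cos(th)]]);F=A@Rm.T+cb
print("case",cb,np.degrees(th),"res mm",((F-B)*1000).round(1).tolist())
S={}
for i,k in enumerate('abcd'):
    o=[]
    for n,img in (("top",t),("scene",s)):
        p=polar(n,img,F[i],.027,rad[k]+.004);p=cv2.GaussianBlur(np.tile(p,3)[None],(0,0),4)[0][360:720]
        d=np.median(p)-p;j=int(d.argmax());idx=np.arange(j-25,j+26);w=np.clip(d[idx%360]-d[j]*.4,0,None);o+=[round(float((idx*w).sum()/w.sum()),1),int(d[j])]
    print(k,"notch",o);S[k]=[*F[i],o[0]]
# drifts
D={}
for k,(u,v) in {'a':(364,319),'b':(426,275),'c':(354,232),'d':(429,359)}.items():
    p=ray("top",u*.64,v*.64,.04);h=[]
    for n,img in (("top",t),("scene",s)):
        q=rectify(n,img,p,.04,.01,200).mean(2)
        q=q.max()-q;w=np.clip(q-.5*q.max(),0,None);yy,xx=np.mgrid[:200,:200]
        h.append(np.array([p[0]+.01-(yy*w).sum()/w.sum()*1e-4,p[1]+.01-(xx*w).sum()/w.sum()*1e-4]))
    c=np.mean(h,0);r=rad[k]-.0015+.0035
    pr=polar("top",t,c,.018,r);pr=cv2.GaussianBlur(np.tile(pr,3)[None],(0,0),4)[0][360:720]
    pr=np.where((np.abs((np.arange(360)+90+180)%360-180))<50,999,pr) # skip shadow side (-y)
    print("drift",k,h[0].round(4),h[1].round(4),"key",int(pr.argmin()),int(pr.min()),int(np.median(pr)))
    D[k]=[*c,int(pr.argmin())]
json.dump(dict(S=S,D=D,case=[*cb,th]),open("geo.json","w"))
lc,la,ls=darkrect(rectify and t,[.56,.245],.041,.05,50);print("lid",lc,np.degrees(la),ls)
E
```

```text
top d [ 0.5635 -0.2097] r 36.52894592285156 nom 35.5
top b [ 0.5772 -0.283 ] r 28.51894187927246 nom 27.5
top a [ 0.4897 -0.2238] r 24.039377212524414 nom 23.5
top c [ 0.5031 -0.2985] r 31.45046615600586 nom 31.5
case [ 0.5333581  -0.25376118] 10.85491803039193 res mm [[-0.8, 0.2], [0.7, -1.0], [0.1, 0.3], [0.0, 0.5]]
a notch [358.0, 51, 170.0, 18]
b notch [57.5, 30, 63.0, 64]
c notch [341.1, 67, 336.6, 14]
d notch [99.2, 71, 7.5, 93]Traceback (most recent call last):
  File "<stdin>", line 41, in <module>
  File "<stdin>", line 7, in polar
  File "h.py", line 9, in proj
    c=calibration(n);E=np.array(c["extrinsics"]);q=E[:3,:3].T@(np.asarray(p)-E[:3,3])
ValueError: time passes only in moves, steps and waits
```

```bash
python3 - <<'E'
s=open("h.py").read().replace("def avg(","_c={n:calibration(n) for n in('top','scene')}\ndef avg(",1)
head,rest=s.split("def avg(",1);rest=rest.replace("calibration(n)","_c[n]")
open("h.py","w").write(head+"def avg("+rest+'''
def polar(n,img,c,z,r):
    u=np.float32([proj(n,[c[0]+r*np.cos(a),c[1]+r*np.sin(a),z]) for a in np.radians(np.arange(360))])
    p=cv2.remap(img,u[None,:,0],u[None,:,1],cv2.INTER_CUBIC).mean(2)[0]
    return cv2.GaussianBlur(np.tile(p,3)[None],(0,0),4)[0][360:720]
def hexcentre(n,img,p,z):
    q=rectify(n,img,p,z,.01,200).mean(2);q=q.max()-q;w=np.clip(q-.5*q.max(),0,None);yy,xx=np.mgrid[:200,:200]
    return np.array([p[0]+.01-(yy*w).sum()/w.sum()*1e-4,p[1]+.01-(xx*w).sum()/w.sum()*1e-4])
''')
E
python3 - <<'E'
from h import *
t=np.load("t2.npy");s=np.load("s2.npy")
rad={'a':.014,'b':.018,'c':.022,'d':.026}
for k,(u,v) in {'a':(364,319),'b':(426,275),'c':(354,232),'d':(429,359)}.items():
    p=ray("top",u*.64,v*.64,.04);h=[hexcentre(n,i,p,.04) for n,i in(("top",t),("scene",s))];c=np.mean(h,0)
    pr=polar("top",t,c,.018,rad[k]+.0035)
    a=np.arange(360);pr=np.where(np.abs((a+90+180)%360-180)<50,999,pr)
    print("drift",k,h[0].round(4),h[1].round(4),"key",int(pr.argmin()),int(pr.min()),int(np.median(pr)))
lc,la,ls=darkrect(t,[.56,.245],.041,.05,50);print("lid",lc,np.degrees(la),ls)
r=[rectify(n,i,c,z,.045,400) for c in [(.5635,-.2097)] for z,n,i in((.027,"top",t),(.027,"scene",s))]
cv2.imwrite("pics/d.png",np.clip(np.hstack(r),0,255)[:,:,::-1].astype(np.uint8))
E
```

```text
drift a [0.5319 0.0553] [0.5336 0.0562] key 48 73 132
drift b [ 0.6108 -0.0608] [ 0.6122 -0.0594] key 27 74 122
drift c [0.6961 0.0707] [0.7011 0.0738] key 82 59 134
drift d [ 0.4536 -0.0637] [ 0.4543 -0.0626] key 18 87 123
lid [0.57098377 0.23243561] -10.784289 [np.float32(0.016192993), np.float32(0.06537225)]
```

View pics/d.png

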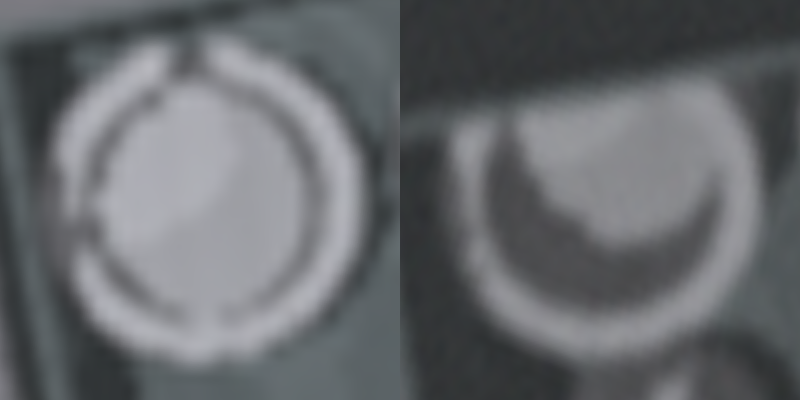

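The crop shows d's real notch at about 10° (gap at (183,60)). The left gap at (80,225) shows as intact ring in the scene view. The lid was knocked to (0.571,0.232). I start with drift a, gripping only the hex's top 4.5 mm so the fingers can open above the case rim.

```bash
cat > put.py <<'E'
from h import *
DR={'a':(.5326,.0557,48),'b':(.6115,-.0602,27),'c':(.6970,.0715,82),'d':(.4540,-.0632,18)}
cx,cy,th=.53336,-.25376,np.radians(10.85)
SQ={'d':(38,38,10),'b':(38,-38,60),'a':(-38,38,-2),'c':(-38,-38,-20)}
OFF=.0355
def sock(k):
    a,b,n=SQ[k];a/=1e3;b/=1e3
    return np.array([cx+a*np.cos(th)-b*np.sin(th),cy+a*np.sin(th)+b*np.cos(th)]),np.radians(n)
def pick(k):
    x,y,ka=DR[k];xy=np.array([x,y]);ka=np.radians(ka);s,n=sock(k);best=[]
    for j in range(-6,7):
        yw=ka+np.pi/6+j*np.pi/3
        if abs(yw)>np.pi*1.2: continue
        p=solve_ik([*xy,.15],quat(yw));q=solve_ik([*s,.15],quat(yw+n-ka))
        if p is not None and q is not None: best.append((max(abs(p[6]),abs(q[6])),yw))
    yw=min(best)[1]
    y2=min([yw+np.pi/3,yw-np.pi/3],key=lambda v:abs((solve_ik([*xy,.15],quat(v)) or [9]*7)[6]) if not isinstance(solve_ik([*xy,.15],quat(v)),np.ndarray) else abs(solve_ik([*xy,.15],quat(v))[6]))
    go(xy,.15,y2);move_l([*xy,OFF],rate=.1,force_limit=15);close_gripper(5);w=get_width();open_gripper()
    move_l([*xy,OFF],quat(yw),rate=.1);close_gripper(40)
    print(k,"picked",w,get_width(),get_gripper_force(),np.degrees(yw))
    move_l([*xy,.16],rate=.15);print("after lift",get_width(),get_force()[2])
    return yw,yw+n-ka
def enter(k,yaw,off=(0,0)):
    s,n=sock(k);s=s+off
    move_l([*s,.16],quat(yaw),rate=.25)
    move_l([*s,.066],rate=.12,force_limit=15);f0=get_force()[2]
    r=move_l([*s,.0530],rate=.02,force_limit=5)
    print("enter",r,get_tool_pos(),"z expected .0545 proud; dF",get_force()-0,f0,get_clock());return r
E
python3 - <<'E'
from put import *
yp,yl=pick('a');print(np.degrees(yl))
enter('a',yl)
E
```

```text
a picked 0.23628902887622566 0.2216153291836023 39.9981458298862 78.00000000000001
after lift 0.22330329997525744 -1.6486786970896241
28.0
enter False [ 0.48891404 -0.22365049  0.05303959] z expected .0545 proud; dF [-0.14700924 -0.61226432 -1.35508212] -1.2016471479104154 29.6583
```

No contact at proud height, so the key seems to be in the notch already. I go a bit deeper to confirm, then raise, release and check.

```bash
cat >> put.py <<'E'
def release(k,off=(0,0)):
    s,n=sock(k);s=s+off
    r=move_l([*s,.0475],rate=.02,force_limit=5);print("deeper",r,get_tool_pos()[2])
    if r: return False
    move_l([*s,.0542],rate=.03);print("up",get_force(),get_tool_pos());open_gripper();print("open",get_width(),get_force())
    return tap(k)
def tap(k,lim=6):
    s,n=sock(k);move_l([*s,.075],rate=.1);close_gripper(10)
    r=move_l([*s,.0475],rate=.03,force_limit=lim);z=get_tool_pos()[2]
    print("tap",r,z,"home=.049",get_clock());move_l([*s,.16],rate=.2);open_gripper();return z
E
python3 - <<'E'
from put import *
release('a')
E
```

```text
deeper False 0.047382197651717334
up [-0.98469076  0.59461187 -1.22331309] [ 0.48907179 -0.22354791  0.05445788]
open 0.9960610511339956 [0.52890461 0.831512   0.06523534]
tap True 0.049278846769184856 home=.049 34.2333
```

a is home (its top touched at 49.3 mm). Now d.

```bash
python3 - <<'E'
from put import *
yp,yl=pick('d')
if not enter('d',yl): release('d')
E
```

```text
d picked 0.23546216505501538 0.221737340977706 40.00000623520464 48.0
after lift 0.22528240787400133 -3.933074170867828
enter True [ 0.56288845 -0.20975411  0.05349397] z expected .0545 proud; dF [-0.63959964 -1.76962281  1.18672524] -3.4809883694092076 46.6583
```

```bash
cat >> put.py <<'E'
def search(k,yl,degs,off=(0,0)):
    s,n=sock(k);s=s+off
    for d in degs:
        z=get_tool_pos()[2]
        move_l([*s,z+.0003],quat(yl+np.radians(d)),rate=.05)
        r=move_l([*s,.0505],rate=.02,force_limit=5)
        print(d,r,get_tool_pos()[2].round(4),get_force().round(1),get_wrist_torque().round(2),round(get_clock(),1))
        if not r: return d
E
python3 - <<'E'
from put import *
yl=np.radians(48+10-18)
if search('d',yl,[2,4,6,8,-2,-4,-6,-8]) is not None: release('d')
E
```

```text
2 True 0.0517 [-3.1 -0.5  6.6] [-0.09  0.84  0.06] 47.1
4 False 0.0512 [-8.8 -6.3 15.1] [-1.57  2.23 -0.07] 47.6
deeper True 0.04859776173600479
```

```bash
python3 - <<'E'
from put import *
print(get_tool_pos(),get_force(),get_width(),get_wrist_torque(), sock('d'))
t=avg("top",4);s=avg("scene",4)
r=[rectify(n,i,sock('d')[0],.03,.06,400) for n,i in(("top",t),("scene",s))]
cv2.imwrite("pics/d2.png",np.clip(np.hstack(r)*1.3,0,255)[:,:,::-1].astype(np.uint8))
E
```

```text
[ 0.56182822 -0.21146435  0.04859776] [-2.24431369 -0.93751496  5.33252682] 0.22236544149781196 [-0.1086018   0.55281901 -0.00595596] (array([ 0.56352763, -0.20928625]), np.float64(0.17453292519943295))
```

View pics/d2.png

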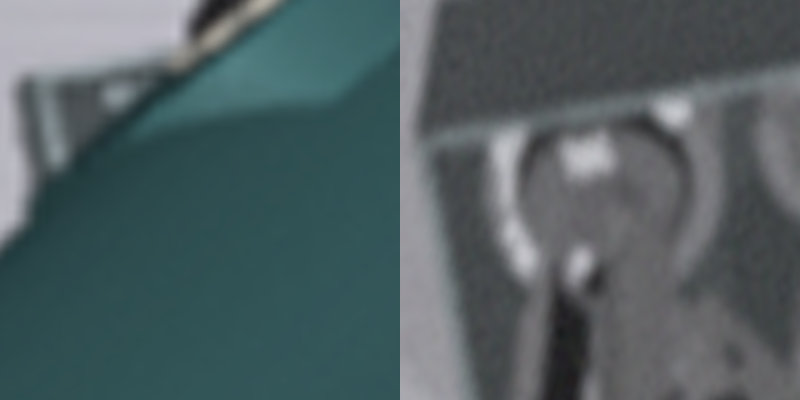

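The right tile shows the drift's body in the well, about level with the ring. The tool was pushed about (-1.7,-2.2) mm sideways, so I shift with it and go on.

```bash
python3 - <<'E'
from put import *
s,n=sock('d');p=np.array(get_tool_pos())
for dx,dy in ((-.0005,0),(-.001,-.0005),(-.001,-.001)):
    move_l([p[0]+dx,p[1]+dy,p[2]],rate=.02)
    r=move_l([p[0]+dx,p[1]+dy,.0455],rate=.02,force_limit=5)
    print(r,get_tool_pos().round(4),get_force().round(1),get_wrist_torque().round(2))
    if not r: break
E
```

```text
True [ 0.5613 -0.212   0.0472] [-1.5  1.  10.5] [ 0.22  0.45 -0.02]
True [ 0.5607 -0.2124  0.047 ] [-3.4  1.4 11.3] [ 0.19  0.66 -0.05]
True [ 0.5608 -0.2128  0.0469] [-3.   1.8 12.5] [ 0.42  0.78 -0.  ]
```

```bash
python3 - <<'E'
from put import *
p=np.array(get_tool_pos())
move_l([p[0],p[1],.0545],rate=.03);print(get_force().round(1),get_width(),get_tool_pos());open_gripper();print(get_width(),get_force().round(1))
move_l([p[0],p[1],.075],rate=.1);go([.5,0],.25,np.radians(40))
t=avg("top",4);s=avg("scene",4)
r=[rectify(n,i,sock('d')[0],.03,.05,400) for n,i in(("top",t),("scene",s))]
cv2.imwrite("pics/d3.png",np.clip(np.hstack(r)*1.2,0,255)[:,:,::-1].astype(np.uint8));print(get_clock())
E
```

```text
[ 0.1 -0.4 -3. ] 0.2276477643078649 [ 0.5607543  -0.21275238  0.05442869]
0.9960929765149785 [-0.6  0.4  0.1]
53.0917
```

View pics/d3.png

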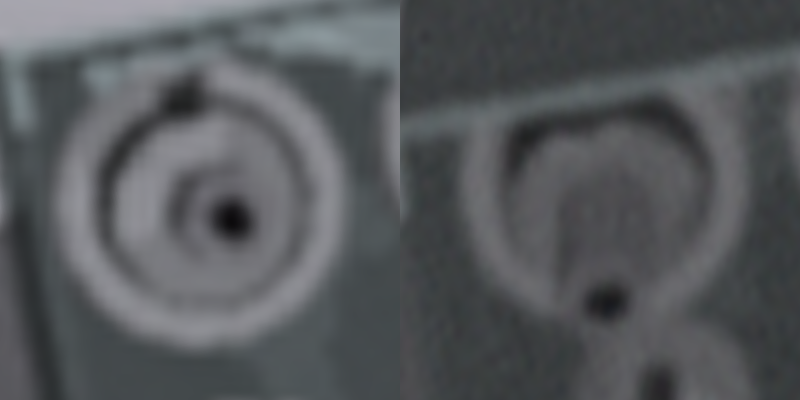

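The left tile shows the key (183,97) lined up with the notch, but the hex hole at (232,217) leans towards -y. It is partly seated, so I press it from above with shut fingers.

```bash
python3 - <<'E'
from put import *
s,n=sock('d');p=s+[-.0015,-.002]
close_gripper(10)
go(p,.09,np.radians(40))
r=move_l([*p,.0475],rate=.03,force_limit=6);print(r,get_tool_pos().round(4),get_force().round(1))
if r:
    z=get_tool_pos()[2]
    r=move_l([*p,z-.004],rate=.02,force_limit=12);print(r,get_tool_pos().round(4),get_force().round(1),get_wrist_torque().round(2))
move_l([*p,.1],rate=.1);go([.5,0],.25,np.radians(40))
t=avg("top",4);s_=avg("scene",4)
for n,i in(("top",t),("scene",s_)):
    for k in 'ad':
        for z in (.049,.059): print(n,k,z,((hexcentre(n,i,ray(n,*proj(n,[*sock(k)[0],.051]),z),z)-sock(k)[0])*1000).round(1))
print(get_clock())
E
```

```text
True [ 0.5623 -0.2114  0.0542] [-0.6  0.4  7.5]
True [ 0.5634 -0.2125  0.0537] [-3.1  1.5 18.3] [ 0.31  0.77 -0.03]
top a 0.049 [-0.2 -0. ]
top a 0.059 [0.  1.9]
top d 0.049 [-5.5 -4.3]
top d 0.059 [-5.9 -2.4]
scene a 0.049 [0.8 0.3]
scene a 0.059 [10.7 -0.2]
scene d 0.049 [-8.2 -3.1]
scene d 0.059 [ 0.8 -3.8]
59.0167
```

Triangulation puts d's hex top at about z=0.052, leaning (-5.6,-3.7) mm. The key is hung on the rim and the drift pivoted about the pad axis. I'll recover it with fingers open inside the case, offset towards the centre, closing lightly and shifting onto it. Then I put it back on the cart and re-grip with the closing axis along the key, so it can't pivot.

```bash
python3 - <<'E'
from put import *
s,n=sock('d');hx=s+[-.0056,-.0037];u=np.array([np.cos(np.radians(75)),np.sin(np.radians(75))])
g=hx-.0165*u
yw=bestyaw(g,.15,np.radians([165,-15]));print(np.degrees(yw))
open_gripper();go(g,.12,yw)
r=move_l([*g,.0455],rate=.06,force_limit=6);print("down",r,get_tool_pos().round(4),get_force().round(1))
if r: move_l([*g,.12],rate=.1);raise SystemExit
close_gripper(3);print(get_width(),get_force().round(1),get_gripper_force())
for a in (.0125,.0085,.0045,.0):
    q=hx-a*u;r=move_l([*q,.0455],rate=.03,force_limit=15);print(r,get_width(),get_force().round(1))
    if r:break
E
```

```text
-14.999999999999998
down False [ 0.5538 -0.229   0.0458] [-0.   0.8  0.2]
0.548693401216891 [2.7 5.7 3.6] 3.2413398487909717
False 0.4609741202534895 [2.5 5.  3.9]
False 0.3728914257791502 [2.9 6.4 4.1]
False 0.29454047512221665 [2.3 6.7 3.8]
False 0.23804375966158717 [0.1 2.2 2.6]
```

Works as planned: it is gripped at 22 mm width. Grip firmly, lift out, and set it back on the cart.

```bash
python3 - <<'E'
from put import *
close_gripper(40);print(get_width())
p=np.array(get_tool_pos());move_l([p[0],p[1],.17],rate=.1);print(get_width(),get_force().round(1))
xy=np.array([.454,-.0632]);yw=np.radians(-15)
go(xy,.12,yw);r=move_l([*xy,.028],rate=.05,force_limit=3);print(r,get_tool_pos(),get_force().round(1))
open_gripper();move_l([*xy,.15],rate=.2);go([.35,.2],.3,yw)
t=avg("top",5);s=avg("scene",5)
h=[hexcentre(m,i,[.454,-.0632],.04) for m,i in(("top",t),("scene",s))];print(h)
r=[rectify(m,i,[.454,-.0632],z,.045,400) for z,m,i in((.018,"top",t),(.018,"scene",s))]
cv2.imwrite("pics/d4.png",np.clip(np.hstack(r)*1.3,0,255)[:,:,::-1].astype(np.uint8));print(get_clock())
E
```

```text
0.22789501299694953
0.22429607718470798 [-0.3 -0.4 -3.1]
True [ 0.45450468 -0.06314822  0.03579585] [2.  0.6 4.5]
[array([ 0.45839646, -0.06350249]), array([ 0.45488534, -0.06428865])]
72.4167
```

View pics/d4.png

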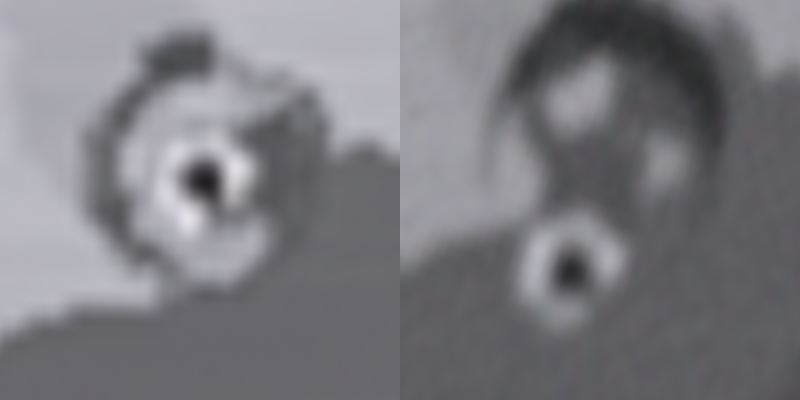

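The key is at (183,50), near 10–15°. Gripper alignment makes it exactly 15°, and the hex axis is near (0.4595,-0.0637). Re-pick with the closing axis along the key.

```bash
python3 - <<'E'
s=open("put.py").read()
s=s.replace("'d':(.4540,-.0632,18)","'d':(.4595,-.0637,15)")
a=s.index("    for j in range(-6,7)");b=s.index("    go(xy,.15,y2)")
s=s[:a]+'''    def j7(p,v):
        q=solve_ik(p,quat(v));return 9 if q is None else abs(q[6])
    yw=min([ka+np.pi/2,ka-np.pi/2,ka-1.5*np.pi],key=lambda v:max(j7([*xy,.15],v),j7([*s,.15],v+n-ka)))
    y2=min([yw+np.pi/3,yw-np.pi/3],key=lambda v:j7([*xy,.15],v))
'''+s[b:]
open("put.py","w").write(s)
E
python3 - <<'E'
from put import *
yp,yl=pick('d');print(np.degrees(yl))
r=enter('d',yl)
if r: r=search('d',yl,[2,-2,4,-4,6,-6]) is None
print("aligned",not r)
E
```

```text
d picked 0.2326877199608806 0.22096571515386546 39.999400412198156 105.0
after lift 0.22549925880388844 -4.1230040224650395
100.0
enter True [ 0.56318546 -0.20945891  0.05358504] z expected .0545 proud; dF [-1.19359861 -0.08805364  6.29243519] -3.61472318322243 84.2333
2 True 0.0518 [-2.2 -0.1  7.5] [0.01 0.49 0.03] 84.7
-2 False 0.05 [ 1.  -2.2 -5.8] [-0.78 -0.09 -0.09] 85.2
aligned True
```

```bash
python3 - <<'E'
from put import *
print(release('d'))
E
```

```text
deeper False 0.047301414956161136
up [-1.34891691 -1.83308543 -2.93615236] [ 0.56347887 -0.20920856  0.05449814]
open 0.9977849613925421 [ 0.26445411 -0.0341308   0.2161302 ]
tap True 0.0493285480376834 home=.049 89.6333
0.0493285480376834
```

d is home. Next c, then b.

```bash
cat > one.py <<'E'
import sys
from put import *
k=sys.argv[1];yp,yl=pick(k);print(np.degrees(yl))
r=enter(k,yl)
if r: r=search(k,yl,[2,-2,4,-4,6,-6,8,-8]) is None
print("aligned",not r)
if not r: print(release(k))
E
python3 one.py c
```

```text
c picked 0.22980094584546018 0.22637171160465186 39.99227293767035 172.0
after lift 0.22314366760529813 -2.6897414189066495
69.99999999999999
enter False [ 0.50322553 -0.29816966  0.05301565] z expected .0545 proud; dF [ 0.05547968  1.30479597 -3.97389902] -3.1333774152258886 103.525
aligned True
deeper False 0.04731955065653172
up [ 0.90768774  0.35975048 -3.07992362] [ 0.50334419 -0.29846565  0.05458936]
open 0.9983056074411011 [-0.49072222 -0.26808843 -0.25912799]
tap True 0.049291232428142234 home=.049 108.0917
0.049291232428142234
```

```bash
python3 one.py b
```

```text
b picked 0.24018986721792143 0.22128587090060886 39.99982441077009 117.0
after lift 0.22676373602781413 -2.477148832777889
149.99999999999997
enter True [ 0.57759811 -0.28411628  0.05366121] z expected .0545 proud; dF [-1.52210326 -0.60130495  5.89165217] -0.9618771814049759 120.725
2 True 0.0523 [-0.5 -3.2  6.3] [-0.56 -0.06 -0.01] 121.2
-2 False 0.0514 [-4.8 -6.5 15.5] [-1.38  1.2   0.08] 121.7
aligned True
deeper True 0.049797196196605005
False
```

The 15 N at -2° means b did not drop but was pressed. I lift it a little, find the contact height again, and search with a stricter test.

```bash
cat >> put.py <<'E'
def search2(k,yl,degs,zup,depth=.004,off=(0,0)):
    s,n=sock(k);s=s+off
    for d in degs:
        move_l([*s,zup],quat(yl+np.radians(d)),rate=.06);f0=get_force()[2]
        r=move_l([*s,zup-depth-.002],rate=.02,force_limit=4);z=get_tool_pos()[2];f=get_force()-[0,0,f0]
        print(d,r,z.round(4),f.round(1),get_wrist_torque().round(2),round(get_clock(),1))
        if not r and f[2]<4: return d
E
python3 - <<'E'
from put import *
s,n=sock('b');p=np.array(get_tool_pos())
move_l([*p[:2],.0545],rate=.03);print(get_force().round(1),get_width())
yl=np.radians(150)
print(search2('b',yl,[-2,-4,-6,2,4,6],.0545))
E
```

```text
[-0.1 -1.2 -2.3] 0.22645625224158727
-2 True 0.0528 [ 1.  -2.6 -2.5] [-0.72 -0.41 -0.02] 122.7
-4 True 0.0527 [ 0.8 -2.   2.1] [-0.63 -0.4  -0.02] 123.1
-6 True 0.0527 [ 0.7 -2.1  2.6] [-0.63 -0.32 -0.01] 123.6
2 False 0.0484 [-1.1 -7.6 -1. ] [-1.96  0.31  0.03] 124.3
2
```

```bash
python3 - <<'E'
from put import *
s,n=sock('b');print((np.array(get_tool_pos())[:2]-s)*1000)
for dy in (-.001,-.002):
    move_l([s[0],s[1]+dy,.0484],rate=.02);print(get_force().round(1))
r=move_l([s[0],s[1]-.002,.046],rate=.02,force_limit=5);print(r,get_tool_pos(),get_force().round(1),get_wrist_torque().round(2))
E
```

```text
[-0.5492693  -1.28250569]
[-0.6 -5.6 -1.1]
[-1.9 -2.3 -1.4]
False [ 0.57779207 -0.28581682  0.04582275] [-1.  -2.4 -2.2] [-0.83  0.14  0.03]
```

```bash
python3 - <<'E'
from put import *
print(release('b',off=np.array([0,-.002])))
go([.40,.0],.3,np.radians(90))
t=avg("top",5);s=avg("scene",5);np.save("t3.npy",t)
C=[.5334,-.2538]
r=[rectify(m,i,C,.049,.1,400) for m,i in(("top",t),("scene",s))]
cv2.imwrite("pics/case3.png",np.clip(np.hstack(r)*1.2,0,255)[:,:,::-1].astype(np.uint8))
lc,la,ls=darkrect(t,[.571,.232],.041,.06,50);print("lid",lc,np.degrees(la),ls,get_clock())
E
```

```text
deeper False 0.04754247219512594
up [-0.89235395 -1.88762771 -0.16456414] [ 0.5781208  -0.28599667  0.05463039]
open 1.0006073832004956 [-0.35472859 -1.2584493  -0.10490224]
tap True 0.049307710615841424 home=.049 129.4833
0.049307710615841424
lid [0.57105196 0.23242061] -10.942191 [np.float32(0.015779797), np.float32(0.064930946)] 133.5
```

View pics/case3.png

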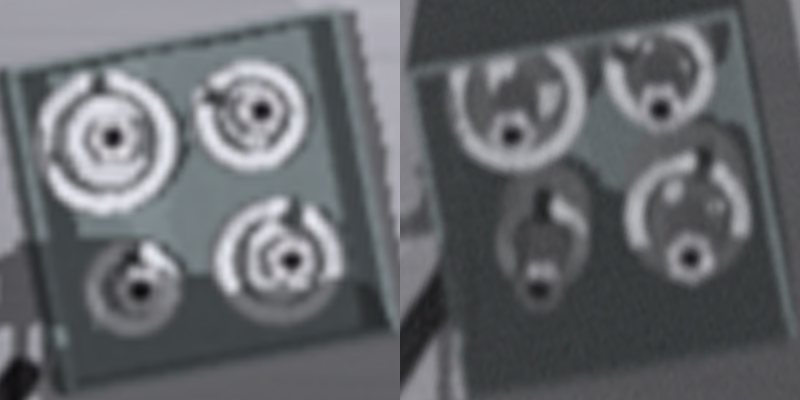

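All four drifts are home: hex holes at (113,137), (260,110), (140,290) and (291,261), with keys filling the notches. The lid is at (0.571,0.232), yaw -10.9°. Put it back.

```bash
python3 - <<'E'
from put import *
lc=[.5711,.2324];ly=np.radians(-10.9);C=[.5332,-.2535];cyw=np.radians(10.85)
go(lc,.15,ly);move_l([*lc,.0195],rate=.08,force_limit=10);print(get_tool_pos())
close_gripper(30);print(get_width());move_l([*lc,.24],rate=.12);print(get_width(),get_force().round(1))
move_l([*C,.24],quat(cyw),rate=.2);move_l([*C,.08],rate=.12,force_limit=10)
r=move_l([*C,.0605],rate=.02,force_limit=4);print(r,get_tool_pos(),get_force().round(1),get_wrist_torque().round(2),get_clock())
E
```

```text
[0.57134679 0.23249546 0.0199017 ]
0.17018049280006042
0.1675181822273049 [-0.2 -0.4 -2.3]
True [ 0.53307565 -0.25340715  0.06146145] [-0.6 -0.5  7. ] [-0.07  0.39  0.03] 145.6333
```

```bash
python3 - <<'E'
from put import *
open_gripper();p=np.array(get_tool_pos());move_l([p[0],p[1],.2],rate=.15);go([.40,.1],.3,np.radians(20))
t=avg("top",5);s=avg("scene",5)
c=proj("scene",[.5334,-.2538,.053]).astype(int);y,x=max(c[1]-60,0),max(c[0]-70,0)
a=rectify("top",t,[.5334,-.2538],.055,.12,400);b=cv2.resize(s[y:y+120,x:x+120],(400,400),interpolation=cv2.INTER_CUBIC)
cv2.imwrite("pics/end.png",np.clip(np.hstack([a,b])*1.2,0,255)[:,:,::-1].astype(np.uint8))
lc,la,ls=darkrect(t,[.533,-.254],.083,.08,50);print(lc,np.degrees(la),ls,get_clock())
E
```

```text
[ 0.532838   -0.25051373] -169.38033 [np.float32(0.015791465), np.float32(0.0648532)] 149.9167
```

View pics/end.png

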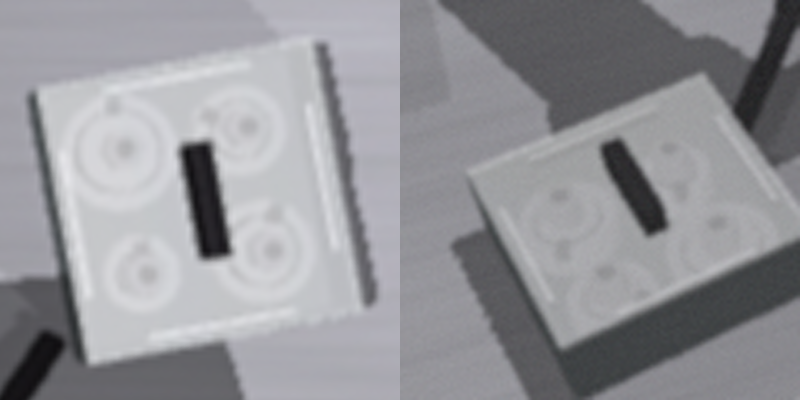

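The lid sits level on the rim all round, with its corners matching the case and four seated drifts visible below it. I'm handing in.

```bash
python3 -c "
from workcell import *
print(finish_job(),get_clock())"
```

```text
the job is handed in; nothing more can be done
the job is handed in; nothing more can be done
```

All four drifts are home in their own sockets (each top touched at about 49.3 mm against 49 mm when home), the lid is back level on the case, and the job was handed in at about 150 s; drift d hung up at its first insertion and had to be lifted out and re-seated.

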